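# Shut and lock the test unit's sprung cover

### The job

The hinged cover of the test unit on the repair bench stands ajar on its spring. Nothing needs gripping: set a fingertip in the slot of the cover's big round cam latch, press the cover shut and, keeping it down, turn the latch its full quarter turn clockwise (seen from above) so that the cover stays locked shut when you let go. Do not lift the cover, and leave the other things on the bench where they are.

Things in the scene. Friction and masses are not known exactly. Their poses are not given: they have to be found in the camera images.
- case: Grey metal test unit, fixed to the bench, 260 mm deep (x), 240 mm wide (y). Origin at the centre of its underside, on the work surface; x points from its front face (x = -130 mm) to its back. Walls 70 mm high; behind the cover a rear deck 76 mm high (x = +74 to +130 mm). The latch's axis is at case x = -80 mm, y = 0, the cover's hinge line at x = +70 mm, z = 73 mm.
- cover (a joint): Aluminium cover, 200 mm deep, 240 mm wide, 4 mm thick, hinged at its far edge. rad: 0 = shut (top 77 mm above the work surface), grows as the front edge rises. A spring holds it ajar at about 0.2 and lifts it again if let go unlocked. Pressing it shut at the latch takes about 5 N; it gives a little past shut, to a stop at -0.03 (4.5 mm at the latch).
- latch (a joint): Quarter-turn cam latch in the cover: black round hand-turn, 80 mm diameter. rad: 0 unlocked, 1.57 locked (hard stops at both ends), grows clockwise from above. Needs about 0.1 N m, stays where left. With the cover held shut (within 2 mm) its hidden cam goes under a keeper from about 0.5 rad on and holds the cover; turned while the cover is up, it blocks the cover from shutting.
- slot (a point): Centre of the slot floor, on the latch's turning axis; z up along that axis, y along the slot. Slot 36 mm wide, open at both ends, 80 mm long, between two cheeks 14 mm high, 60 mm long, outer edges 34 mm from the axis. Cover shut: floor 85 mm, cheek tops 99 mm above the work surface. Slot lies along the case's y (the front edge) at latch 0, along the case's x at 1.57.
- screwdriver: Bystander: screwdriver 170 mm long lying beside the case. Leave alone.
- spool: Bystander: metal spool, 48 mm diameter, 36 mm high, standing on the case's rear deck. Leave alone.
- flux: Bystander: small bottle, 32 mm diameter, 75 mm high, standing beside the case. Leave alone.
- meter: Bystander: hand multimeter, 140 x 70 x 32 mm, lying on the bench. Leave alone.
- shell: Bystander: shallow black half shell, 55 x 120 x 12 mm. Leave alone.
- mug: Bystander: white mug, 80 mm diameter, 90 mm high. Leave alone.
- bits: Bystander: black divided box, 120 x 90 x 25 mm. Leave alone.

How it is judged:
By the outcome, as a careful person would: the job done as asked, in the order asked, and still so for the second after the job is handed in, with the robot touching nothing.
It also fails if it takes over 38 s, if anything falls off the work surface, if the arm or the gripper's body presses on something with over 40 N, if the wrist force passes 120 N, or if a joint passes its speed limit or range.

### The arm

A 7-joint arm with a two-finger parallel gripper is mounted at the origin on the work surface. World frame = base frame: x ahead of the robot, y to its left, z up, the work surface at z = 0. Lengths are in m, angles in rad, forces in N, time in s.
With the tool pointing down it reaches from about 0.4 to 0.85 m from the base axis. Payload 10.4 kg.
Tool frame: the origin (TCP) lies at the very end of the fingers, on their centre line; the grasp point (between the pads) lies 19 mm behind it; z points along the fingers, y is the direction in which the jaws open and shut (so a half turn about z gives the same grasp; the last joint's range is limited). The gripper opens to 85 mm and grips with 20 to 120 N. Pads are 22 mm wide; open, the fingers measure 114 mm over their backs; the gripper's body (76 mm by 85 mm) begins 54 mm behind the grasp point. The pads swing forward as they close: fully open they stand 13 mm farther back than shut.
Start: joints at [-1.147, 0.332, -0.065, 1.46, 0.022, 1.35, -0.088], TCP at [0.27, 0.564, 0.209] pointing down, gripper open.
Joint ranges: [-2.6, 2.6], [-0.5, 2.12], [-1.47, 1.34], [0.16, 2.42], [-1.27, 4.41], [0.06, 2.06], [-2.6, 2.6]. Speed limits (rad/s): [2.22, 2.22, 2.79, 2.79, 3.14, 3.14, 3.14].

### API

Orientations are given as a unit quaternion [x, y, z, w].
In Python, from workcell import get_obs, camera, camera_info, hand_in gives the robot as it stands.
- The arm moves only by the tool move_arm, never from a script. Its argument "moves" is a list of rows, each a list of 3 entries, a list of its own where there are three numbers: the shift along the tool's x, y, z in units of 25 mm (1.0 is 25 mm), then the turn, a rotation vector about the tool's x, y, z in degrees, then the opening, from 0 (shut) to 1 (fully open). A call has 1 to 5 rows; each row shifts and turns the commanded pose from where the row before left it, along the tool's axes as they then stand; what a row does not reach is not made up. A row lasts 1/8 s, in which the tool goes at most 62.5 mm and 10.7 degrees, less where a joint would pass 70% of its speed; a pose out of reach is approached as far as the arm can. A call is refused whole if a number of a shift passes 1 or a number of a turn 10.7, either way. A call with a gripper value outside its range is refused whole. The fingers move at their own pace and stop on an object; "squeeze" is the grip in N (left out, the last holds). Time passes only in rows, so rows that do not move let the fingers close. It gives the time, the measured TCP pose, the force and the opening at its end, in the units of the state.
- get_obs(): the state, without advancing time (a new reading comes with each control period).
- camera(name): name is "scene" or "top"; returns the picture (480x640x3 uint8, red, green, blue); there is no depth.
- camera_info(name): a dict with "fx", "fy", "cx", "cy" (pixels), "D" ([k1, k2, p1, p2, k3] as OpenCV has them; the pictures are not rectified), "origin" and "rotation" of the camera in the world. Camera axes: x right, y down, z forward; pixel columns grow to the right and rows downward; lengths in m; the calibration is good to about 2 mm. A picture is of the moment at which its call begins. camera_info takes no time and is no camera call.
- hand_in(): hands the job in, once; it reports no verdict.
The state is a dict: "clock": time; "joint_pos": joint angles; "joint_velocities": joint speeds; "tau": joint torques, N m; "position": TCP position; "ee_rot": TCP orientation; "ft_force": force on the tool from outside, world axes, zero at the start; "torque": the same for the moment, N m; "grip_width": opening from 0.0 (shut) to 1.0 (fully open).
Only numpy, scipy, OpenCV 4.12 (cv2) and the standard library are available. Lean on these libraries where they do the work, as an engineer would, in place of code of your own. Each camera call takes 0.05 s, during which the arm holds its last target. There are 200 camera calls.

## Working session

There is one attempt and no reset: what is moved stays moved. The work goes in short steps, Python scripts to look and compute and a tool call to move; the robot and the scene stay as the last step left them, time stands still between calls to the robot, and variables do not carry over. Pictures are saved under pics/ and viewed, about 8 in all and at most 12, crops included, and the job is handed in when it is done.

Besides the shell and the picture viewer there is one more tool, called after "Request:" in YAML: its name, and indented under it one key for each argument. move_arm: Moves the arm, as the interface text tells. Its arguments: {"type":"object","properties":{"moves":{"type":"array","items":{"type":"array"}},"squeeze":{"type":"number"}},"required":["moves"]}

```bash
mkdir -p pics; python3 - <<'E'
from workcell import *
import cv2
o=get_obs(); print({k:o[k] for k in('clock','position','ee_rot','grip_width','ft_force')})
for n in('scene','top'):
    cv2.imwrite(f'pics/{n}0.png',camera(n)[:,:,::-1]); print(n,camera_info(n))
E
```

```text
{'clock': 0.0, 'position': array([0.26986845, 0.56328853, 0.2079167 ]), 'ee_rot': array([ 2.21496494e-01,  9.75160914e-01, -6.93552365e-04, -1.19573601e-04]), 'grip_width': 0.996015466618463, 'ft_force': array([-0.53009269,  1.38065672, -0.43959915])}
scene {'fx': 444.62911397495674, 'fy': 444.62911397495674, 'cx': 319.9382149050705, 'cy': 242.3329306867835, 'D': array([-0.08203023,  0.        ,  0.        ,  0.        ,  0.        ]), 'origin': array([0.98558546, 0.47470666, 0.8332741 ]), 'rotation': array([ 0.33437216,  0.87880557, -0.31778754, -0.12209465])}
top {'fx': 514.983639310352, 'fy': 514.983639310352, 'cx': 322.68331472902594, 'cy': 238.73992112831027, 'D': array([-0.12825325,  0.        ,  0.        ,  0.        ,  0.        ]), 'origin': array([0.46324092, 0.00815756, 1.24750657]), 'rotation': array([ 0.7093287 , -0.70330597,  0.03836691, -0.02723019])}
```

View pics/top0.png

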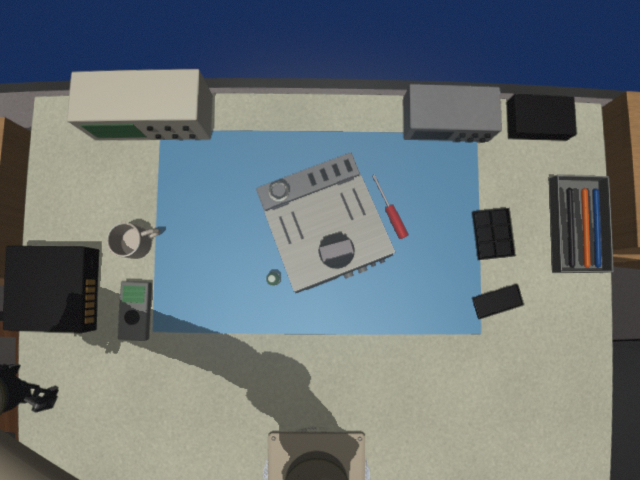

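View pics/scene0.png

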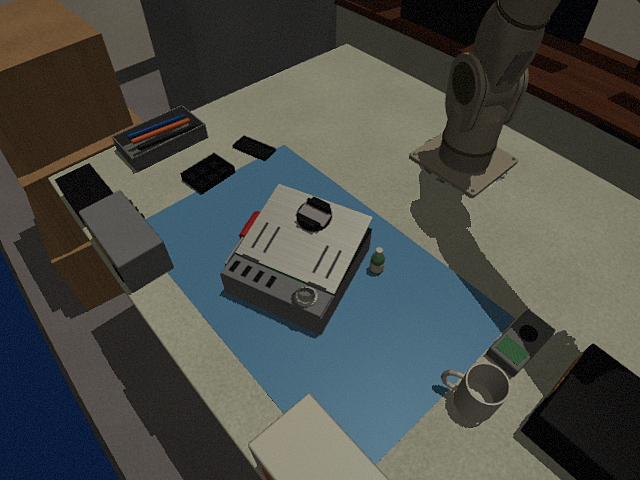

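The top view shows the case with its rear deck at about (257..360, 153..208), the latch at about (337,250), and the front edge from (295,291) to (393,255). I'll enlarge this area.

```bash
python3 - <<'E'
import cv2
a=cv2.imread('pics/top0.png')[145:300,245:415]
cv2.imwrite('pics/crop.png',cv2.resize(a,None,fx=3.87,fy=3.87,interpolation=cv2.INTER_CUBIC))
b=cv2.imread('pics/scene0.png')[180:340,210:390]
E
```

```text
(no output)
```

View pics/crop.png

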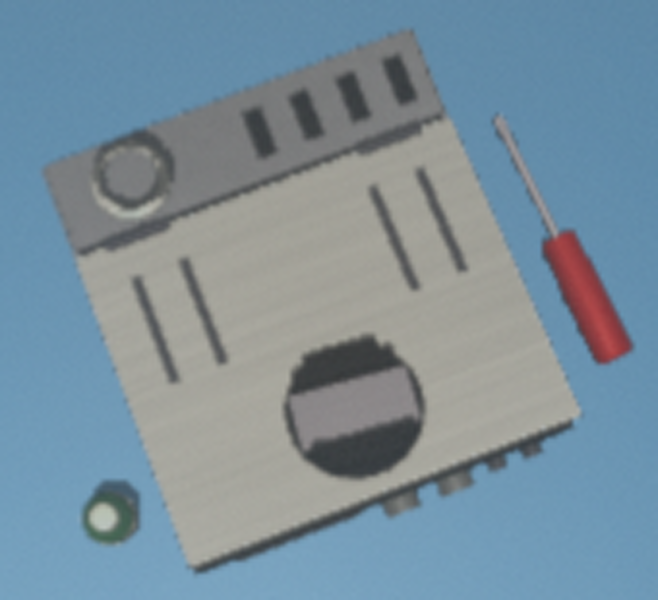

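```bash
cat > h.py <<'E'
import numpy as np, cv2
from workcell import *
from scipy.spatial.transform import Rotation as R
from scipy.optimize import least_squares
def proj(P,n):
    c=camera_info(n); Rw=R.from_quat(c['rotation']).as_matrix()
    K=np.array([[c['fx'],0,c['cx']],[0,c['fy'],c['cy']],[0,0,1]])
    q=(np.atleast_2d(P)-c['origin'])@Rw
    return cv2.projectPoints(q,np.zeros(3),np.zeros(3),K,c['D'])[0][:,0]
def cov(u,y,h,a):  # u from hinge forward, h above hinge line
    return [.07-u*np.cos(a)+h*np.sin(a),y,.073+h*np.cos(a)+u*np.sin(a)]
def world(p,P): 
    P=np.atleast_2d(P); c,s=np.cos(p[2]),np.sin(p[2])
    return np.c_[p[0]+c*P[:,0]-s*P[:,1],p[1]+s*P[:,0]+c*P[:,1],P[:,2]]
E
python3 - <<'E'
from h import *
pix=np.array([(42,167),(411,30),(195,570),(580,412),(355,407),(78,255),(445,118)])/3.87+[245,145]
def pts(a): return [[.13,.12,.076],[.13,-.12,.076],cov(.2,.12,.004,a),cov(.2,-.12,.004,a),cov(.15,0,.012,a),cov(0,.12,.004,a),cov(0,-.12,.004,a)]
f=lambda p:(proj(world(p,pts(p[3])),'top')-pix).ravel()
r=least_squares(f,[.5,0,.3,.2]); p=r.x; print(p, r.fun.reshape(-1,2).round(1))
P=pts(p[3]); print('scene pred',proj(world(p,P),'scene').round(0).tolist())
print('slot now',world(p,cov(.15,0,.012,p[3])),'shut',world(p,cov(.15,0,.012,0)))
E
```

```text
[ 0.61185264 -0.01300942  0.38248994  0.20495259] [[-0.6  0.2]
 [ 0.4 -1.2]
 [-1.  -0.3]
 [ 0.9  0.5]
 [ 0.1  0.4]
 [-0.9  1.1]
 [ 1.2 -0.8]]
scene pred [[321.0, 316.0], [219.0, 272.0], [373.0, 216.0], [278.0, 183.0], [314.0, 214.0], [334.0, 293.0], [235.0, 252.0]]
slot now [[ 0.54281189 -0.0407847   0.11527696]] shut [[ 0.53763358 -0.04286795  0.085     ]]
```

Request:
move_arm:
  moves:
    - [[-0.96,-0.81,0],[0,0,0],0.45]
    - [[-0.96,-0.81,0],[0,0,0],0.45]
    - [[-0.96,-0.81,0],[0,0,0],0.45]
    - [[-0.96,-0.81,0],[0,0,0],0.45]
    - [[-0.96,-0.81,0],[0,0,0],0.45]

```text
clock: 0.72
position: [0.3348, 0.4193, 0.2084]
ee_rot: [0.222, 0.975, -0.0, -0.0]
ft_force: [0.3, 0.3, 0.2]
grip_width: 0.452
```

Request:
move_arm:
  moves:
    - [[-0.96,-0.81,0],[0,0,0],0.45]
    - [[-0.96,-0.81,0],[0,0,0],0.45]
    - [[-0.96,-0.81,0],[0,0,0],0.45]
    - [[-0.96,-0.81,0],[0,0,0],0.45]
    - [[-0.96,-0.81,0],[0,0,0],0.45]

```text
clock: 1.35
position: [0.3992, 0.2762, 0.2085]
ee_rot: [0.222, 0.975, -0.0, -0.0]
ft_force: [0.8, 0.2, -0.0]
grip_width: 0.452
```

Request:
move_arm:
  moves:
    - [[-0.96,-0.81,0],[0,0,0],0.45]
    - [[-0.96,-0.81,0],[0,0,0],0.45]
    - [[-0.96,-0.81,0],[0,0,0],0.45]
    - [[-0.96,-0.81,0],[0,0,0],0.45]
    - [[-0.96,-0.81,0],[0,0,0],0.45]

```text
clock: 1.98
position: [0.4636, 0.1331, 0.2085]
ee_rot: [0.222, 0.975, -0.0, -0.0]
ft_force: [0.7, 0.0, 0.6]
grip_width: 0.449
```

Request:
move_arm:
  moves:
    - [[-0.96,-0.81,0],[0,0,0],0.45]
    - [[-0.96,-0.81,0],[0,0,0],0.45]
    - [[-0.96,-0.81,0],[0,0,0],0.45]
    - [[-0.96,-0.81,0],[0,0,0],0.45]
    - [[-0.96,-0.81,0],[0,0,0],0.45]

```text
clock: 2.6
position: [0.528, -0.0099, 0.2084]
ee_rot: [0.221, 0.975, -0.0, -0.0]
ft_force: [0.0, 0.7, -0.0]
grip_width: 0.453
```

Request:
move_arm:
  moves:
    - [[0,0,0],[0,0,-9.5],0.45]
    - [[0,0,0],[0,0,-9.5],0.45]
    - [[0,0,0],[0,0,-9.5],0.45]
    - [[0,0,0],[0,0,-9.5],0.45]
    - [[0,0,0],[0,0,-9.5],0.45]

```text
clock: 3.22
position: [0.5277, -0.009, 0.2084]
ee_rot: [-0.193, 0.981, 0.0, -0.0]
ft_force: [-0.5, 0.5, -0.1]
grip_width: 0.449
```

Request:
move_arm:
  moves:
    - [[0,-0.7,0],[0,0,0],0.45]
    - [[0,-0.7,0],[0,0,0],0.45]
    - [[0,0,0.9],[0,0,0],0.45]
    - [[0,0,0.9],[0,0,0],0.45]
    - [[0,0,0.6],[0,0,0],0.45]

```text
clock: 3.85
position: [0.5404, -0.0414, 0.1474]
ee_rot: [-0.19, 0.982, 0.0, -0.001]
ft_force: [-0.2, -0.2, 0.4]
grip_width: 0.449
```

```bash
python3 - <<'E'
from h import *
print(get_obs()['position'],get_obs()['joint_pos'].round(2))
a=camera('scene')[160:260,250:380,::-1]; b=camera('top')[200:300,280:410,::-1]
cv2.imwrite('pics/c2.png',cv2.resize(np.vstack([a,b]),None,fx=3,fy=3,interpolation=cv2.INTER_CUBIC))
E
```

```text
[ 0.54043545 -0.04141259  0.14743171] [-0.38  0.2   0.42  1.78 -0.09  1.18  2.02]
```

View pics/c2.png

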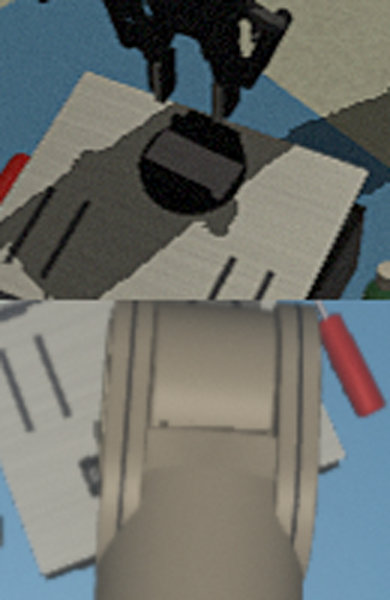

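The scene crop shows both fingertips hovering at the front of the latch, ending at about (303,193) and (324,199). I'll compare those with the projection.

```bash
python3 - <<'E'
from h import *
o=get_obs(); M=R.from_quat(o['ee_rot']).as_matrix()
for b in(0,.005,.01):
  print(b,proj([o['position']+M@[0,s*.026,-b] for s in(-1,1)],'scene').round(1).tolist())
p=[.6119,-.0130,.3825]; a=.205
print('slot ends/cheek',proj(world(p,[cov(.15,y,.012,a) for y in(-.035,.035)]),'scene').round(1).tolist())
print('front corners',proj(world(p,[cov(.2,y,.004,a) for y in(-.12,.12)]),'scene').round(1).tolist())
E
```

```text
0 [[303.8, 199.6], [325.2, 207.2]]
0.005 [[303.7, 198.0], [325.2, 205.6]]
0.01 [[303.6, 196.3], [325.2, 203.9]]
slot ends/cheek [[299.8, 209.2], [327.9, 219.4]]
front corners [[278.0, 183.2], [372.5, 216.3]]
```

Request:
move_arm:
  moves:
    - [[0,0,0.4],[0,0,0],0.45]
    - [[0,0,0.3],[0,0,0],0.45]
    - [[0,0,0],[0,0,0],0.45]

```text
clock: 4.32
position: [0.5407, -0.0414, 0.1308]
ee_rot: [-0.19, 0.982, 0.0, -0.0]
ft_force: [0.3, -0.7, 0.2]
grip_width: 0.452
```

```bash
python3 - <<'E'
from h import *
o=get_obs(); M=R.from_quat(o['ee_rot']).as_matrix(); print(o['position'])
for b in(0,.01):
  print(b,((proj([o['position']+M@[0,s*.026,-b] for s in(-1,1)],'scene')-[270,170])*8).round(0).tolist())
a=camera('scene')[170:240,270:350,::-1]
a=cv2.convertScaleAbs(a,alpha=2.2)
cv2.imwrite('pics/c3.png',cv2.resize(a,None,fx=8,fy=8,interpolation=cv2.INTER_CUBIC))
E
```

```text
[ 0.54073011 -0.04144014  0.1307696 ]
0 [[269.0, 280.0], [438.0, 341.0]]
0.01 [[268.0, 255.0], [439.0, 315.0]]
```

View pics/c3.png

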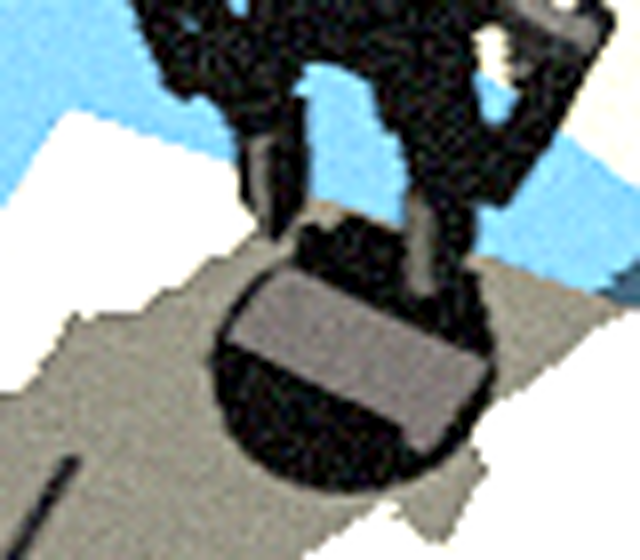

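Request:
move_arm:
  moves:
    - [[0,0,0.2],[0,0,0],0.45]
    - [[0,0,0.2],[0,0,0],0.45]
    - [[0,0,0],[0,0,0],0.45]

```text
clock: 4.75
position: [0.5407, -0.0414, 0.1207]
ee_rot: [-0.19, 0.982, 0.0, -0.0]
ft_force: [1.1, 0.4, -0.2]
grip_width: 0.452
```

Request:
move_arm:
  moves:
    - [[0,0,0.2],[0,0,0],0.45]
    - [[0,0,0],[0,0,0],0.45]

```text
clock: 5.0
position: [0.5407, -0.0414, 0.1158]
ee_rot: [-0.19, 0.982, 0.0, -0.0]
ft_force: [0.0, -0.3, 0.4]
grip_width: 0.447
```

```bash
python3 - <<'E'
from h import *
o=get_obs(); M=R.from_quat(o['ee_rot']).as_matrix(); print(o['position'],o['torque'],o['ft_force'])
for b in(0,.01):
  print(b,((proj([o['position']+M@[0,s*.026,-b] for s in(-1,1)],'scene')-[270,170])*8).round(0).tolist())
a=camera('scene')[170:240,270:350,::-1]
a=cv2.convertScaleAbs(a,alpha=2.2)
cv2.imwrite('pics/c4.png',cv2.resize(a,None,fx=8,fy=8,interpolation=cv2.INTER_CUBIC))
E
```

```text
[ 0.54074444 -0.04142506  0.11579329] [-0.04011813 -0.04412824  0.01695422] [ 0.00582967 -0.31937325  0.41902265]
0 [[271.0, 318.0], [438.0, 379.0]]
0.01 [[270.0, 293.0], [438.0, 354.0]]
```

View pics/c4.png

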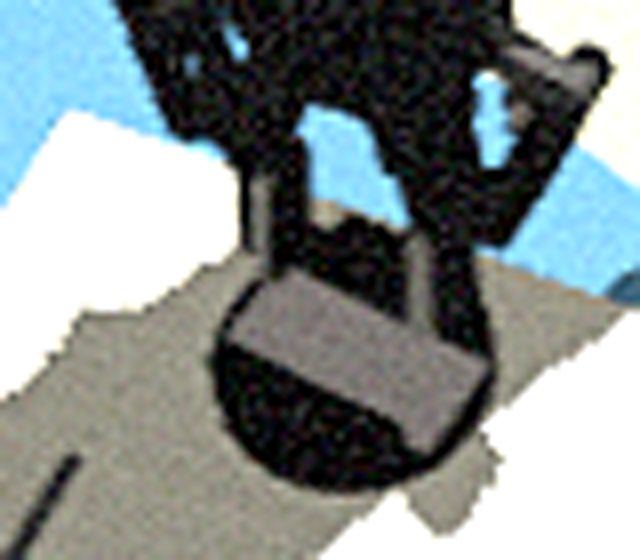

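Tips are at about (278,272) and (425,335), with no force and the cover unmoved, so they hover at the front edge of the slot. I'll shift slightly toward the case's back and keep going down.

Request:
move_arm:
  moves:
    - [[-0.16,0,0],[0,0,0],0.45]
    - [[0,0,0.2],[0,0,0],0.45]
    - [[0,0,0],[0,0,0],0.45]

```text
clock: 5.42
position: [0.5444, -0.04, 0.1106]
ee_rot: [-0.19, 0.982, 0.0, -0.0]
ft_force: [-0.2, 0.1, -0.4]
grip_width: 0.447
```

Request:
move_arm:
  moves:
    - [[0,0,0.2],[0,0,0],0.45]
    - [[0,0,0],[0,0,0],0.45]

```text
clock: 5.68
position: [0.5444, -0.0399, 0.1057]
ee_rot: [-0.19, 0.982, 0.0, -0.0]
ft_force: [-0.3, -0.1, 0.2]
grip_width: 0.445
```

Request:
move_arm:
  moves:
    - [[0,0,0.2],[0,0,0],0.45]
    - [[0,0,0],[0,0,0],0.45]

```text
clock: 5.92
position: [0.5444, -0.0399, 0.1007]
ee_rot: [-0.19, 0.982, 0.0, -0.0]
ft_force: [0.0, -0.2, 0.4]
grip_width: 0.453
```

```bash
python3 - <<'E'
from h import *
o=get_obs(); print(o['position'],o['torque'],o['ft_force'])
a=camera('scene')[170:240,270:350,::-1]
a=cv2.convertScaleAbs(a,alpha=2.8,beta=0)
cv2.imwrite('pics/c5.png',cv2.resize(a,None,fx=8,fy=8,interpolation=cv2.INTER_CUBIC))
E
```

```text
[ 0.54440203 -0.03993592  0.10073697] [-0.02435135  0.0066179   0.04972598] [ 1.94869943e-04 -2.15659936e-01  4.39809837e-01]
```

View pics/c5.png

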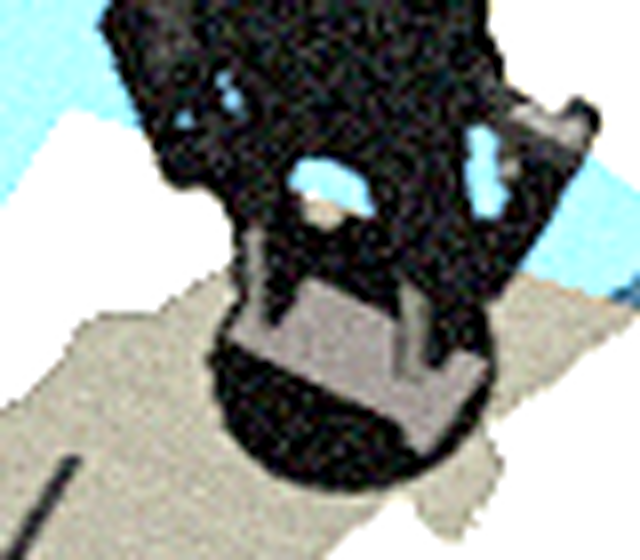

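Both fingertips are in the slot, at about (270,325) and (420,375), and the cover is still ajar. I'll press down, following the cover's arc.

Request:
move_arm:
  moves:
    - [[0.04,0,0.2],[0,0,0],0.45]
    - [[0,0,0],[0,0,0],0.45]

```text
clock: 6.22
position: [0.5434, -0.0403, 0.0958]
ee_rot: [-0.19, 0.982, 0.0, -0.0]
ft_force: [-0.6, -0.3, 0.3]
grip_width: 0.453
```

Request:
move_arm:
  moves:
    - [[0.04,0,0.2],[0,0,0],0.45]
    - [[0,0,0],[0,0,0],0.45]

```text
clock: 6.48
position: [0.5425, -0.0407, 0.0908]
ee_rot: [-0.19, 0.982, 0.0, -0.0]
ft_force: [0.1, 0.3, 0.3]
grip_width: 0.448
```

Request:
move_arm:
  moves:
    - [[0.04,0,0.2],[0,0,0],0.45]
    - [[0,0,0],[0,0,0],0.45]

```text
clock: 6.72
position: [0.5417, -0.0411, 0.0858]
ee_rot: [-0.19, 0.982, 0.0, -0.0]
ft_force: [-0.2, 0.2, 0.6]
grip_width: 0.449
```

```bash
python3 - <<'E'
from h import *
a=camera('scene')[165:265,260:390,::-1]
a=cv2.convertScaleAbs(a,alpha=2.2,beta=0)
cv2.imwrite('pics/c6.png',cv2.resize(a,None,fx=6,fy=6,interpolation=cv2.INTER_CUBIC))
p=[.6119,-.0130,.3825]
for t in(0,.1,.2): print(t,((proj(world(p,[cov(.2,y,.004,t) for y in(-.12,.12)]),'scene')-[260,165])*6).round(0).tolist())
E
```

```text
0 [[121.0, 176.0], [670.0, 372.0]]
0.1 [[116.0, 142.0], [674.0, 339.0]]
0.2 [[109.0, 111.0], [675.0, 309.0]]
```

View pics/c6.png

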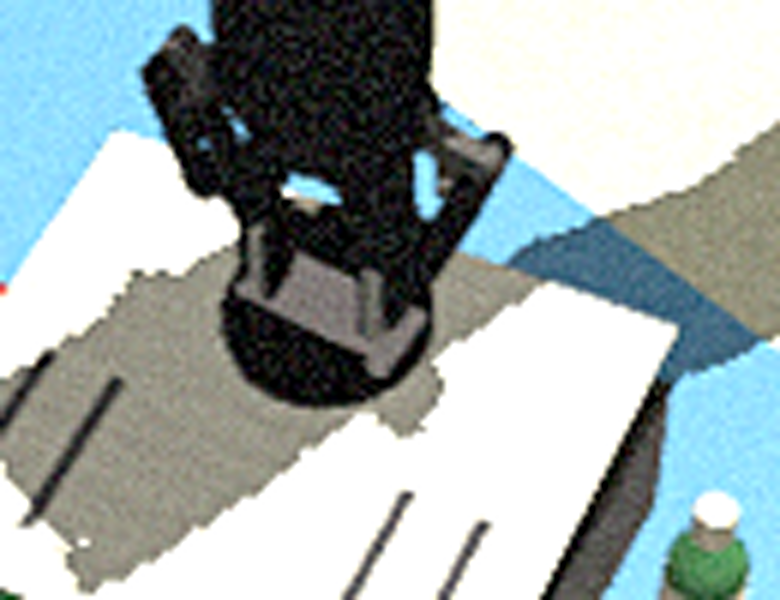

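The cover's front corners have moved to (120,130) and (677,325), so it is about 0.15 rad open. The fingers are pressing on the slot floor, so I'll continue.

Request:
move_arm:
  moves:
    - [[0.04,0,0.2],[0,0,0],0.45]
    - [[0.04,0,0.2],[0,0,0],0.45]
    - [[0,0,0],[0,0,0],0.45]

```text
clock: 7.15
position: [0.5399, -0.0418, 0.0758]
ee_rot: [-0.19, 0.982, 0.0, -0.0]
ft_force: [0.1, 1.2, 1.4]
grip_width: 0.447
```

Request:
move_arm:
  moves:
    - [[0.04,0,0.2],[0,0,0],0.45]
    - [[0,0,0],[0,0,0],0.45]

```text
clock: 7.4
position: [0.5391, -0.0421, 0.0709]
ee_rot: [-0.19, 0.982, 0.0, 0.0]
ft_force: [-0.1, 0.1, 1.1]
grip_width: 0.445
```

Request:
move_arm:
  moves:
    - [[0.02,0,0.1],[0,0,0],0.45]
    - [[0,0,0],[0,0,0],0.45]

```text
clock: 7.65
position: [0.5388, -0.0423, 0.0686]
ee_rot: [-0.19, 0.982, 0.0, 0.0]
ft_force: [0.5, 0.5, 2.9]
grip_width: 0.452
```

Request:
move_arm:
  moves:
    - [[0.02,0,0.1],[0,0,0],0.45]
    - [[0,0,0],[0,0,0],0.45]

```text
clock: 7.9
position: [0.5383, -0.0425, 0.0661]
ee_rot: [-0.19, 0.982, 0.0, 0.0]
ft_force: [1.3, 0.7, 1.0]
grip_width: 0.447
```

Request:
move_arm:
  moves:
    - [[0,0,0.1],[0,0,0],0.45]
    - [[0,0,0],[0,0,0],0.45]

```text
clock: 8.15
position: [0.5381, -0.0426, 0.0635]
ee_rot: [-0.19, 0.982, 0.0, -0.0]
ft_force: [1.4, 0.7, 3.3]
grip_width: 0.45
```

```bash
python3 - <<'E'
from h import *
o=get_obs(); print(o['position'],o['ft_force'])
a=camera('scene')[165:265,260:390,::-1]
a=cv2.convertScaleAbs(a,alpha=2.2,beta=0)
cv2.imwrite('pics/c7.png',cv2.resize(a,None,fx=6,fy=6,interpolation=cv2.INTER_CUBIC))
E
```

```text
[ 0.53805091 -0.04257226  0.06345093] [1.39402154 0.66789838 3.25239188]
```

View pics/c7.png

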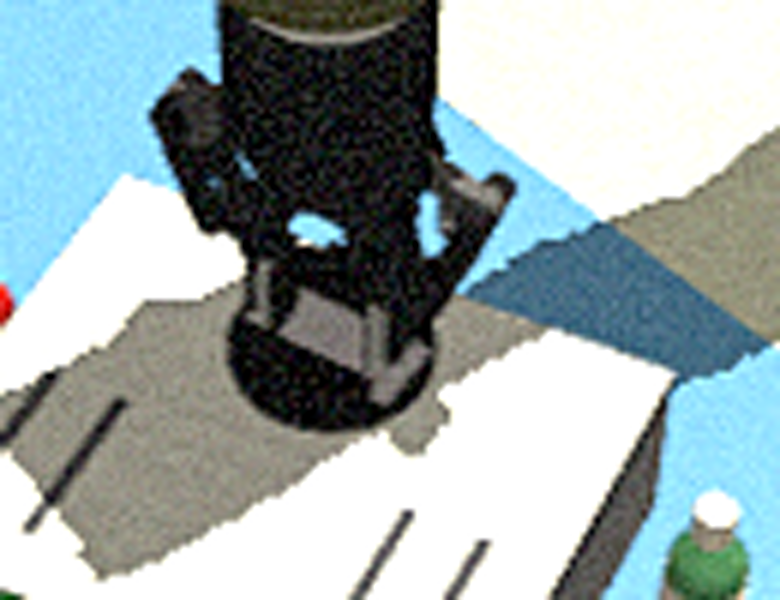

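The corners at (127,177) and (674,372) match the shut prediction of (121,176) and (670,372). I'll find the stop by feel to pin the height.

Request:
move_arm:
  moves:
    - [[0,0,0.08],[0,0,0],0.45]
    - [[0,0,0],[0,0,0],0.45]
    - [[0,0,0],[0,0,0],0.45]

```text
clock: 8.57
position: [0.5379, -0.0426, 0.0616]
ee_rot: [-0.19, 0.982, 0.0, -0.0]
ft_force: [-1.7, 0.7, 3.0]
grip_width: 0.453
```

Request:
move_arm:
  moves:
    - [[0,0,0.08],[0,0,0],0.45]
    - [[0,0,0],[0,0,0],0.45]
    - [[0,0,0],[0,0,0],0.45]

```text
clock: 8.95
position: [0.538, -0.0427, 0.0596]
ee_rot: [-0.19, 0.982, 0.0, -0.0]
ft_force: [-1.9, -0.1, 2.9]
grip_width: 0.449
```

Request:
move_arm:
  moves:
    - [[0,0,0.06],[0,0,0],0.45]
    - [[0,0,0],[0,0,0],0.45]
    - [[0,0,0],[0,0,0],0.45]

```text
clock: 9.32
position: [0.5382, -0.0427, 0.0581]
ee_rot: [-0.19, 0.982, -0.0, -0.0]
ft_force: [-3.3, -1.1, 4.5]
grip_width: 0.449
```

Request:
move_arm:
  moves:
    - [[0,0,0.06],[0,0,0],0.45]
    - [[0,0,0],[0,0,0],0.45]
    - [[0,0,0],[0,0,0],0.45]

```text
clock: 9.7
position: [0.5382, -0.0427, 0.0568]
ee_rot: [-0.19, 0.982, 0.0, 0.0]
ft_force: [-3.3, 0.3, 5.0]
grip_width: 0.453
```

Request:
move_arm:
  moves:
    - [[0,0,0.08],[0,0,0],0.45]
    - [[0,0,0],[0,0,0],0.45]
    - [[0,0,0],[0,0,0],0.45]

```text
clock: 10.07
position: [0.5383, -0.0427, 0.0564]
ee_rot: [-0.19, 0.982, 0.0, 0.0]
ft_force: [-12.6, 0.2, 24.3]
grip_width: 0.451
```

Request:
move_arm:
  moves:
    - [[0,0,0.08],[0,0,0],0.45]
    - [[0,0,0],[0,0,0],0.45]
    - [[0,0,0],[0,0,0],0.45]

```text
clock: 10.45
position: [0.5385, -0.0427, 0.056]
ee_rot: [-0.19, 0.982, 0.001, 0.0]
ft_force: [-21.5, 0.1, 45.1]
grip_width: 0.446
```

```bash
python3 - <<'E'
from h import *
o=get_obs(); print(o['position'],o['ft_force'],o['torque'])
a=camera('scene')[165:265,260:390,::-1]
a=cv2.convertScaleAbs(a,alpha=2.2,beta=0)
cv2.imwrite('pics/c8.png',cv2.resize(a,None,fx=6,fy=6,interpolation=cv2.INTER_CUBIC))
p=[.6119,-.0130,.3825]
for t in(-.03,0): print(t,((proj(world(p,[cov(.2,y,.004,t) for y in(-.12,.12)]),'scene')-[260,165])*6).round(0).tolist())
E
```

```text
[ 0.53845121 -0.04266303  0.05603559] [-21.49757691   0.12030199  45.13134849] [ 1.16215173e-01  4.71294219e+00 -3.32362265e-03]
-0.03 [[122.0, 186.0], [669.0, 383.0]]
0 [[121.0, 176.0], [670.0, 372.0]]
```

View pics/c8.png

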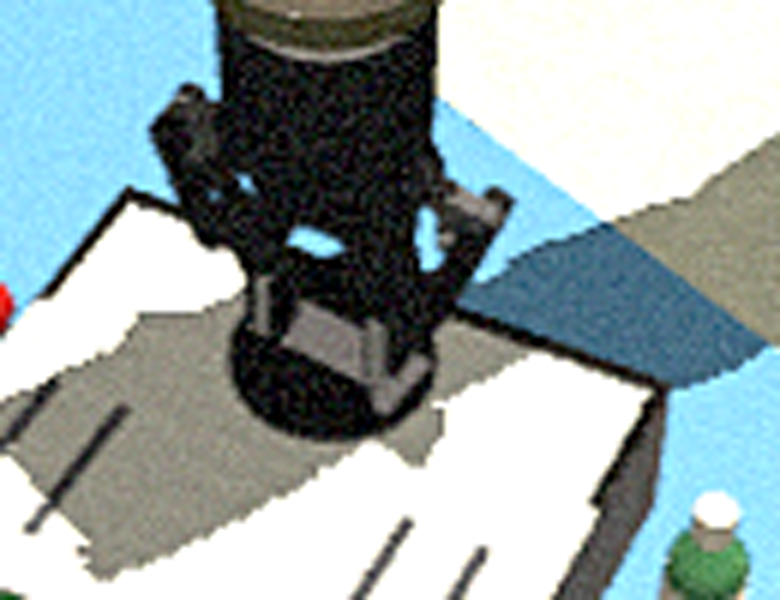

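The cover is at its stop: a dark rim of case shows, with corners at (130,190) and (663,385). The stop is at TCP z≈0.0568, so shut is ≈0.0613. I'll back off to about 0.5–1 mm below shut.

Request:
move_arm:
  moves:
    - [[0,0,-0.16],[0,0,0],0.45]
    - [[0,0,-0.15],[0,0,0],0.45]
    - [[0,0,0],[0,0,0],0.45]
    - [[0,0,0],[0,0,0],0.45]

```text
clock: 11.0
position: [0.5387, -0.0425, 0.0605]
ee_rot: [-0.19, 0.982, -0.0, 0.0]
ft_force: [0.6, -0.3, 3.5]
grip_width: 0.446
```

Request:
move_arm:
  moves:
    - [[0.04,0,0],[0,0,5],0.45]
    - [[0,0,0],[0,0,7],0.45]
    - [[0,0,0],[0,0,7],0.45]
    - [[0,0,0],[0,0,7],0.45]
    - [[0,0,0],[0,0,0],0.45]

```text
clock: 11.62
position: [0.5374, -0.0426, 0.0603]
ee_rot: [0.035, 0.999, 0.0, 0.0]
ft_force: [0.3, 0.7, 3.6]
grip_width: 0.452
```

```bash
python3 - <<'E'
from h import *
o=get_obs(); print(o['position'],o['ft_force'],o['torque'],o['joint_pos'].round(2))
E
```

```text
[ 0.53739776 -0.04257542  0.06025102] [0.27340102 0.68220256 3.62264325] [ 0.19387501  0.02919178 -0.0586082 ] [-0.42  0.3   0.48  1.88 -0.16  1.    1.63]
```

Request:
move_arm:
  moves:
    - [[0,0,0],[0,0,8],0.45]
    - [[0,0,0],[0,0,8],0.45]
    - [[0,0,0],[0,0,8],0.45]
    - [[0,0,0],[0,0,8],0.45]
    - [[0,0,0],[0,0,0],0.45]

```text
clock: 12.25
position: [0.5375, -0.0423, 0.0604]
ee_rot: [0.308, 0.951, 0.0, 0.0]
ft_force: [0.6, 2.1, 3.1]
grip_width: 0.449
```

Request:
move_arm:
  moves:
    - [[0,0,0],[0,0,8],0.45]
    - [[0,0,0],[0,0,8],0.45]
    - [[0,0,0],[0,0,8],0.45]
    - [[0,0,0],[0,0,0],0.45]

```text
clock: 12.75
position: [0.5375, -0.0429, 0.0604]
ee_rot: [0.499, 0.867, -0.0, 0.0]
ft_force: [-0.1, 1.4, 3.5]
grip_width: 0.449
```

```bash
python3 - <<'E'
from h import *
o=get_obs(); print(o['position'],o['ft_force'],o['torque'],o['joint_pos'].round(2))
a=camera('scene')[165:265,260:390,::-1]
a=cv2.convertScaleAbs(a,alpha=2.2,beta=0)
cv2.imwrite('pics/c9.png',cv2.resize(a,None,fx=6,fy=6,interpolation=cv2.INTER_CUBIC))
E
```

```text
[ 0.53746138 -0.0428955   0.06042923] [-0.08447392  1.3933555   3.52231646] [ 0.28863243 -0.02417946  0.02376543] [-0.56  0.32  0.64  1.89 -0.23  1.01  0.71]
```

View pics/c9.png

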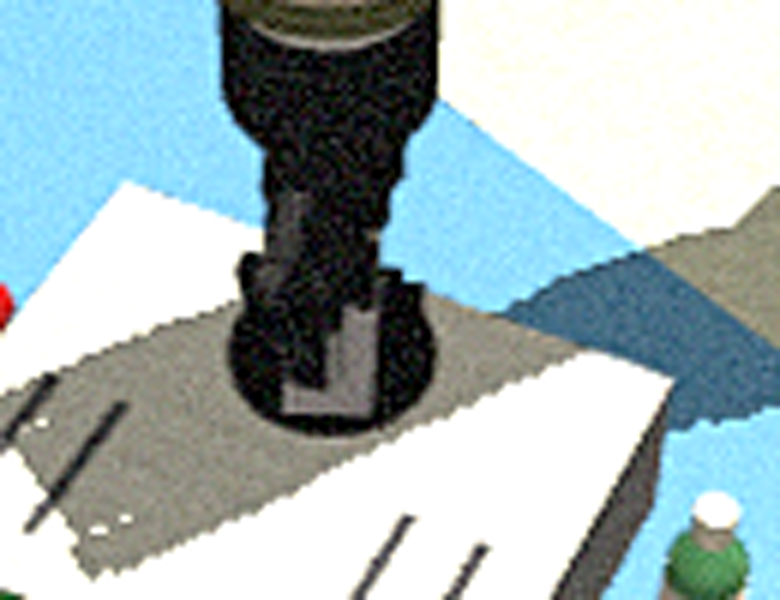

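The latch is turning: its slot now runs nearly down the picture, around (340,370), and the cover is shut. I'll keep on until the end stop is felt.

Request:
move_arm:
  moves:
    - [[0,0,0],[0,0,8],0.45]
    - [[0,0,0],[0,0,6],0.45]
    - [[0,0,0],[0,0,0],0.45]

```text
clock: 13.18
position: [0.5373, -0.0429, 0.0604]
ee_rot: [0.601, 0.8, -0.0, -0.0]
ft_force: [-0.7, 1.5, 4.5]
grip_width: 0.454
```

```bash
cat > s.py <<'E'
from h import *
o=get_obs(); M=R.from_quat(o['ee_rot']).as_matrix(); y=M[:,1]
print(o['clock'],o['position'],o['ft_force'],o['torque'],o['joint_pos'][6],'turn',111.9-np.degrees(np.arctan2(y[1],y[0])))
E
python3 s.py
```

```text
13.175 [ 0.53727283 -0.04289493  0.0604068 ] [-0.68544678  1.45070475  4.54158762] [0.3875712  0.08600594 0.07020599] 0.48326267121248306 turn 95.7155932143801
```

Request:
move_arm:
  moves:
    - [[0,0,0],[0,0,4],0.45]
    - [[0,0,0],[0,0,3],0.45]
    - [[0,0,0],[0,0,0],0.45]

```text
clock: 13.55
position: [0.5372, -0.0429, 0.0604]
ee_rot: [0.648, 0.761, 0.0, -0.0]
ft_force: [-1.9, 2.0, 3.9]
grip_width: 0.448
```

```bash
python3 s.py
```

```text
13.55 [ 0.53724978 -0.04286759  0.06041328] [-1.87892027  2.00688102  3.874977  ] [0.51834268 0.11340612 0.06320552] 0.36994409143360546 turn 102.72058243824648
```

Request:
move_arm:
  moves:
    - [[0,0,0],[0,0,3],0.45]
    - [[0,0,0],[0,0,3],0.45]
    - [[0,0,0],[0,0,0],0.45]

```text
clock: 13.92
position: [0.5373, -0.0426, 0.0604]
ee_rot: [0.687, 0.726, 0.0, -0.0]
ft_force: [-1.2, 3.5, 4.1]
grip_width: 0.452
```

```bash
python3 s.py
```

```text
13.925 [ 0.5373264  -0.04256655  0.06042154] [-1.23833419  3.52168884  4.09005581] [0.80400911 0.1475007  0.34936838] 0.2725227717443616 turn 108.73217471895632
```

Request:
move_arm:
  moves:
    - [[0,0,0],[0,0,3],0.45]
    - [[0,0,0],[0,0,0],0.45]

```text
clock: 14.18
position: [0.5376, -0.0424, 0.0605]
ee_rot: [0.706, 0.708, 0.0, 0.0]
ft_force: [-0.2, 3.3, 4.5]
grip_width: 0.446
```

```bash
python3 s.py
```

```text
14.175 [ 0.53756436 -0.04242565  0.06048835] [-0.19619497  3.27808489  4.47237556] [ 0.85212868 -0.097917    1.45124298] 0.22441185721816126 turn 111.68489342836996
```

The moment jumped to 1.45 N m at about 109°, which is the end stop (the play plus 90°). I'll ease back within the play, then lift straight out.

Request:
move_arm:
  moves:
    - [[0,0,0],[0,0,-7],0.45]
    - [[0,0,0],[0,0,-7],0.45]
    - [[0,0,0],[0,0,0],0.45]

```text
clock: 14.55
position: [0.5374, -0.0441, 0.0606]
ee_rot: [0.616, 0.787, 0.0, 0.0]
ft_force: [-0.3, -2.0, 5.2]
grip_width: 0.451
```

```bash
python3 s.py
```

```text
14.55 [ 0.53743689 -0.04409052  0.06062271] [-0.33768565 -1.95297542  5.18690286] [-0.19788088 -0.13143313  0.0446273 ] 0.44713984257962325 turn 98.01091068753118
```

Request:
move_arm:
  moves:
    - [[0,0,-0.1],[0,0,0],0.45]
    - [[0,0,-0.2],[0,0,0],0.45]
    - [[0,0,-0.3],[0,0,0],0.45]
    - [[0,0,0],[0,0,0],0.45]

```text
clock: 15.05
position: [0.5376, -0.0428, 0.0761]
ee_rot: [0.616, 0.787, 0.0, 0.0]
ft_force: [-0.2, 0.3, 0.1]
grip_width: 0.451
```

Request:
move_arm:
  moves:
    - [[0,0,-0.8],[0,0,0],0.45]
    - [[0,0,-1],[0,0,0],0.45]
    - [[0,0,-1],[0,0,0],0.45]
    - [[0,0,-1],[0,0,0],0.45]
    - [[0,0,-1],[0,0,0],0.45]

```text
clock: 15.68
position: [0.5371, -0.0428, 0.1962]
ee_rot: [0.616, 0.787, 0.0, -0.0]
ft_force: [0.2, -0.3, -0.4]
grip_width: 0.446
```

Request:
move_arm:
  moves:
    - [[1,0,0],[0,0,0],0.45]
    - [[1,0,0],[0,0,0],0.45]
    - [[1,0,0],[0,0,0],0.45]
    - [[1,0,0],[0,0,0],0.45]
    - [[1,0,0],[0,0,0],0.45]

```text
clock: 16.3
position: [0.5068, 0.0792, 0.1953]
ee_rot: [0.616, 0.787, 0.0, -0.0]
ft_force: [0.8, 0.5, -0.7]
grip_width: 0.452
```

Request:
move_arm:
  moves:
    - [[1,0,0],[0,0,0],0.45]
    - [[1,0,0],[0,0,0],0.45]
    - [[1,0,0],[0,0,0],0.45]
    - [[1,0,0],[0,0,0],0.45]
    - [[0,0,0],[0,0,0],0.45]

```text
clock: 16.92
position: [0.4825, 0.1774, 0.1952]
ee_rot: [0.615, 0.788, -0.0, -0.0]
ft_force: [0.3, -0.6, -0.1]
grip_width: 0.451
```

```bash
python3 - <<'E'
from h import *
s=camera('scene')[150:350,200:400,::-1]; t=camera('top')[130:310,220:420,::-1]
k=lambda a:cv2.resize(cv2.convertScaleAbs(a,alpha=1.5),(400,int(a.shape[0]*2)),interpolation=cv2.INTER_CUBIC)
s,t=k(s),k(t); t=cv2.copyMakeBorder(t,0,40,0,0,cv2.BORDER_CONSTANT)
cv2.imwrite('pics/end.png',np.hstack([s,t]))
p=[.6119,-.0130,.3825]
for a in(0,.2):
  P=world(p,[cov(.2,y,.004,a) for y in(-.12,.12)]); print(a,((proj(P,'scene')-[200,150])*2).round(),((proj(P,'top')-[220,130])*2+[400,0]).round())
E
python3 s.py
```

```text
0 [[160.  89.]
 [343. 154.]] [[748. 250.]
 [552. 328.]]
0.2 [[156.  67.]
 [345. 133.]] [[751. 244.]
 [549. 324.]]
17.025 [0.48325765 0.17488288 0.19534162] [-0.48409501 -0.37502292  0.17693373] [-0.03133426  0.01302712 -0.00351213] -0.14558381047155783 turn 98.0116599158345
```

View pics/end.png

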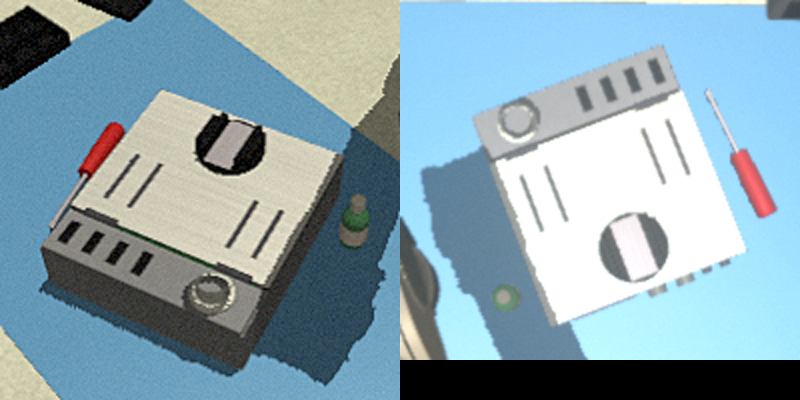

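The cover stays shut: scene corners at (162,91) and (342,155) match the shut prediction of (160,89) and (343,154). The slot's angle needs measuring, because it looks slightly short.

```bash
cat > ang.py <<'E'
from h import *
p=np.array([.6119,-.0130,.3825])
def rect(n,z):
    g=np.linspace(-.05,.05,201); X,Y=np.meshgrid(g-.08,g)   # rows: case y, cols: case x
    q=proj(world(p,np.c_[X.ravel(),Y.ravel(),np.full(X.size,z)]),n).astype(np.float32).reshape(201,201,2)
    return cv2.remap(cv2.cvtColor(camera(n),cv2.COLOR_RGB2GRAY),q,None,cv2.INTER_LINEAR)
for n in('top','scene'):
    m=rect(n,.085); yy,xx=np.mgrid[:201,:201]; d=np.hypot(xx-100,yy-100)<66
    th,_=cv2.threshold(m[d].reshape(-1,1),0,255,cv2.THRESH_OTSU)
    b=((m>th)&d).astype(np.uint8); c=max(cv2.findContours(b,0,2)[0],key=cv2.contourArea)
    print(n,th,cv2.minAreaRect(c),cv2.fitEllipse(c)[2])
    for r in range(60,141,20): print(r,[int(v) for v in np.flatnonzero(b[:,r])[[0,-1]]] if b[:,r].any() else None)
E
python3 ang.py
```

```text
top 121.0 ((100.0, 102.5), (67.0, 130.0), 90.0) 89.80604553222656
60 [69, 135]
80 [70, 135]
100 [70, 135]
120 [69, 135]
140 [70, 135]
scene 60.0 ((100.2569808959961, 95.9618148803711), (131.13475036621094, 67.2276611328125), 3.6411852836608887) 91.87712860107422
60 [66, 125]
80 [66, 125]
100 [65, 126]
120 [65, 126]
140 [66, 127]
```

The slot lies exactly along the case's x (edges constant along it, 90°), so the latch is at full turn. Handing in.

```bash
python3 -c "
from workcell import *
print(get_obs()['clock'],hand_in())"
```

```text
the job is handed in; nothing more can be done
17.125 None
```

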